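# Clear the jammed gate of a box-foot tray

## Task

One of the turned wooden box feet has stuck in the narrow opening at the front of the plywood tray, so the tray's sliding gate cannot be shut. Nudge that foot straight back until it stands wholly inside the tray, about a finger's width or more behind the front wall, without lifting or tipping it; only then push the gate by its knob until it is fully shut.

Things in the scene. Friction and masses are not known exactly. Their poses are not given: they have to be found in the camera images.
- foot_center (a point): Centre of the stuck foot: a light-wood round bun foot, 54 mm across, 36 mm tall (this point is 18 mm above its underside), about 60 g, loose, standing upright (z up) on the tray floor in the front opening, up to 38 mm of it sticking out in front. Three feet just like it stand inside the tray, the nearest 60 mm or more behind the wall, left and right of its path; they may be pushed along.
- opening (a point): Middle of the opening in the fixed tray's front wall, on top of the tray floor (8 mm above the bench). x points level into the tray, square to the wall; y along the wall (left, looking in); z up. Opening 70 mm wide (y -35 to +35 mm); wall x -5 to +5 mm, its top 26 mm above this point. The floor reaches out to x = -55 mm in front; inside is free to x = 225, y = +-155 mm but for other feet.
- gate (a joint): The aluminium gate, a plate 88 mm long and 8 mm thick that slides along the outside of the front wall: 0 = fully shut (it covers the opening), grows in metres as it slides along the opening's +y, at most 0.088. It starts open, at 0.066 to 0.085. It stays where it is left, slides at about 2 N, and stops by itself at 0.
- gate_knob (a point): Middle of the upright black knob on the gate's top, 18 mm across and 40 mm tall (20 mm below to 20 mm above this point; its foot is 28 mm above the tray floor, just over the wall's top). Same axes as the opening. In the opening's frame it lies at x = -4 mm, y = 30 mm + gate value, z = 48 mm. Pushing it along -y shuts the gate.
Mind the look-alikes: they are no part of the job. What is shaped like the part that bears foot_center but green, purple or white is not meant.

How it is judged:
By the outcome, as a careful person would: the job done as asked, in the order asked, and still so for the second after the job is handed in, with the robot touching nothing.
It also fails if it takes over 40 s, if anything falls off the work surface, if the arm or the gripper's body presses on something with over 40 N, if the wrist force passes 120 N, or if a joint passes its speed limit or range.

## Robot

A 6-joint arm with a two-finger parallel gripper is mounted at the origin on the work surface. World frame = base frame: x ahead of the robot, y to its left, z up, the work surface at z = 0. Lengths are in mm, angles in rad, forces in N, time in s.
With the tool pointing down it reaches from about 275 to 750 mm from the base axis. Payload 10.2 kg.
Tool frame: the origin (TCP) lies at the very end of the fingers, on their centre line; the grasp point (between the pads) lies 19 mm behind it (ctrl.hold_point_z is the distance from the TCP to the grasp point, in mm); z points along the fingers, y is the direction in which the jaws open and shut (so a half turn about z gives the same grasp; the last joint's range is limited). The gripper opens to 85 mm and grips with 20 to 120 N. Pads are 22 mm wide; open, the fingers measure 114 mm over their backs; the gripper's body (76 mm by 85 mm) begins 54 mm behind the grasp point. The pads swing forward as they close: fully open they stand 13 mm farther back than shut.
Start: joints at [-1.377, 0.313, 1.498, -0, 1.331, -0.223], TCP at [212.527, -480.066, 231.294] pointing down, gripper open.
Joint ranges: [-2.94, 2.94], [-0.97, 2.17], [0.19, 2.56], [-1.23, 4.37], [0.02, 3.11], [-2.88, 2.88]. Speed limits (rad/s): [2.39, 2.39, 3.01, 3.14, 3.14, 3.14].

## Interface

Orientations are given as a unit quaternion [w, x, y, z].
In Python, from rig import readout, cams, workorder, spotter, ctrl gives the robot as it stands.
- The arm moves only by the tool step_arm, never from a script. Its argument "plan" is text: rows parted by semicolons, each of 5 numbers parted by spaces: the shift along the tool's x, y, z in cm, then the turn about the tool's z in degrees, then the opening in per cent of the stroke, from 0 (shut) to 100 (fully open). In form: x y z twist gripper; .... A call has 1 to 10 rows; each row is the pose to reach, as a shift and turn from the pose commanded when the call began, along the tool's axes at that moment; what a row does not reach only later rows make up. A row lasts 1/10 s, in which the tool goes at most 50 mm and 8.59 degrees, less where a joint would pass 70% of its speed; a pose out of reach is approached as far as the arm can. A call with a gripper value outside its range is refused whole. The fingers move at their own pace and stop on an object; "grip_force" is the grip in N (left out, the last holds). Time passes only in rows, so rows that repeat a pose let the fingers close. It gives the time, the measured TCP pose, the force and the opening at its end, in the units of the state.
- readout.sense(): the state, without advancing time (a new reading comes with each control period).
- cams.capture(name): name is "scene" or "side" or "wrist"; returns (picture, depth): 400x640x3 uint8, red, green, blue; 400x640 float32, mm along the optical axis (not along the pixel's ray), 0 where there is no reading.
- cams.camera_info(name): a dict with "vfov" (degrees; the focal length in pixels is half the picture's height over the tangent of half this angle, whatever the lens; pixels are square), "cx", "cy" (the principal point, pixels), "rvec" (rotation vector, rad) and "tvec" (3), from world to camera coordinates, as OpenCV has them. Camera axes: x right, y down, z forward; pixel columns grow to the right and rows downward; lengths in mm; the calibration is good to about 2 mm. The wrist camera is an equidistant fisheye: a pixel r from the principal point sees the ray r / f radians off the axis. A picture is of the moment at which its call begins: read the wrist's pose just before it. camera_info takes no time and is no camera call; for the wrist camera it gives the pose at the moment of the call.
- workorder.finish_job(): hands the job in, once; it reports no verdict.
Trained networks look in the newest picture that a camera, given by its name, has taken for a name from the list of things; names that differ only in an ending like _2 or _b are one class to them, and where a whole thing is asked for, a point or a joint stands for the part that bears it (a point fixed in the world has none). Each returns a list of dicts, best first, with "conf" (0 to 1); they miss things now and then, are a little off and sometimes report something else, mostly with a low value. They report only what shows in the picture. A call takes as long as a camera call. They do not tell look-alikes from the thing itself.
- spotter.regions_of(camera, target): "pixels" (400x640 bool, what is visible of it) and "extent" ([centre column, centre row, width, height] in pixels, round what is visible of it).
The state is a dict: "time_s": time; "joints": joint angles; "dq": joint speeds; "tau": joint torques, N m; "eef_pos": TCP position; "ee_rot": TCP orientation; "force": force on the tool from outside, world axes, zero at the start; "wrist_torque": the same for the moment, N m; "grip_width": opening from 0.0 (shut) to 1.0 (fully open).
Only numpy, scipy, OpenCV 4.12 (cv2) and the standard library are available. Lean on these libraries where they do the work, as an engineer would, in place of code of your own. Each camera call takes 0.05 s, during which the arm holds its last target. There are 200 camera calls.

## Working session

There is one attempt and no reset: what is moved stays moved. The work goes in short steps, Python scripts to look and compute and a tool call to move; the robot and the scene stay as the last step left them, time stands still between calls to the robot, and variables do not carry over. Pictures are saved under pics/ and viewed, about 8 in all and at most 12, crops included, and the job is handed in when it is done.

Besides the shell and the picture viewer there is one more tool, called as name(argument=value, ...), one argument or row to a line, values as JSON. step_arm: Moves the arm, as the interface text tells. Its arguments: {"type":"object","properties":{"plan":{"type":"string"},"grip_force":{"type":"number"}},"required":["plan"]}

```bash
mkdir -p pics; cat > h.py <<'E'
import numpy as np,cv2
from rig import readout,cams,workorder,spotter,ctrl
def world(cam,px,d,info=None):
    i=info or cams.camera_info(cam); px=np.atleast_2d(px).astype(float); d=np.atleast_1d(d)
    f=200/np.tan(np.radians(i["vfov"])/2); u=(px-[i["cx"],i["cy"]])/f
    if cam=="wrist":
        r=np.linalg.norm(u,axis=1); u=u*(np.tan(r)/np.maximum(r,1e-9))[:,None]
    c=np.c_[u*d[:,None],d]; R=cv2.Rodrigues(np.array(i["rvec"],float))[0]
    return (c-np.array(i["tvec"]).ravel())@R
def cloud(cam,mask,dep,info=None):
    v,u=np.nonzero(mask&(dep>0)); return world(cam,np.c_[u,v],dep[v,u],info)
E
python3 - <<'E'
from h import *
s=readout.sense();print(s["eef_pos"],s["ee_rot"],s["force"])
for c in ("scene","side"):
    p,d=cams.capture(c);cv2.imwrite(f"pics/{c}0.png",p[:,:,::-1]);np.savez(f"{c}0.npz",p=p,d=d)
    for t in("foot_center","gate","gate_knob"):
        for r in spotter.regions_of(c,t):
            w=cloud(c,r["pixels"],d)
            print(c,t,round(r["conf"],2),np.round(r["extent"]),np.round(np.median(w,0)) if len(w) else 0,np.round(w.max(0)),p[r["pixels"]].mean(0).round())
E
```

```text
[ 212.49047868 -479.80285232  230.73963435] [-6.50011591e-04  9.78358990e-01  2.06913664e-01  4.60736994e-06] [-0.34882731  0.06901956 -0.76439472]
scene foot_center 0.98 [370. 215.  29.  26.] [377. 203.  31.] [390. 226.  38.] [168. 164. 160.]
scene foot_center 0.77 [414. 211.  26.  30.] [331. 277.  30.] [342. 301.  38.] [ 68. 120.  55.]
scene foot_center 0.73 [331. 199.  27.  22.] [354. 116.  31.] [368. 138.  38.] [110.  62. 126.]
scene foot_center 0.72 [289. 241.  33.  31.] [510. 104.  39.] [525. 125.  46.] [166. 140.  97.]
scene foot_center 0.71 [272. 190.  28.  23.] [371.  -9.  29.] [384.  10.  38.] [ 67. 117.  53.]
scene foot_center 0.16 [335. 239.  52.  24.] [488. 191.  37.] [505. 224.  77.] [151. 141. 132.]
scene gate 0.75 [333. 238.  54.  29.] [489. 193.  37.] [505. 224.  77.] [149. 142. 135.]
scene gate_knob 0.97 [333. 239.  56.  29.] [489. 192.  37.] [505. 223.  77.] [149. 141. 134.]
side foot_center 0.93 [303. 207.  26.  28.] [484. 107.  40.] [513. 133.  47.] [180. 149. 100.]
side foot_center 0.89 [370. 253.  33.  34.] [329. 121.  32.] [379. 138.  39.] [113.  58. 133.]
side foot_center 0.81 [314. 326.  37.  45.] [305. 283.  35.] [337. 302.  39.] [ 46. 139.  63.]
side foot_center 0.59 [404. 211.  30.  23.] [347.  -4.  31.] [400.  10.  39.] [ 44. 128.  58.]
side foot_center 0.57 [323. 278.  42.  38.] [350. 208.  34.] [402. 226.  40.] [195. 192. 186.]
side gate 0.73 [275. 232.  39.  39.] [477. 191.  36.] [524. 223.  78.] [135. 131. 126.]
side gate_knob 0.84 [272. 232.  40.  43.] [477. 190.  36.] [520. 223.  78.] [136. 132. 128.]
```

View pics/scene0.png

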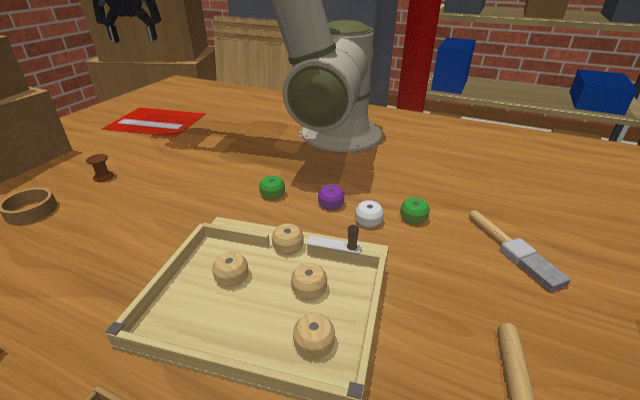

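View pics/side0.png

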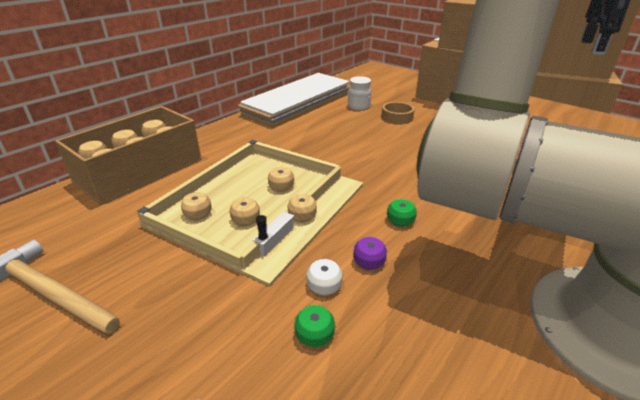

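The scene view shows the stuck foot at (289,240), three feet inside the tray, and the gate and knob at (335,240)/(353,238). The green, purple and white look-alikes stand on the robot side of the tray. Next I'll build a top-down height map to get the tray frame.

```bash
python3 - <<'E'
from h import *
H=np.zeros((500,600,3),np.uint8)
P=[]
for c in("scene","side"):
    z=np.load(c+"0.npz");w=cloud(c,np.ones((400,640),bool),z["d"]);col=z["p"][z["d"]>0]
    i=(w[:,0]>420)&(w[:,0]<800)&(abs(w[:,1]-60)<240)&(w[:,2]>-10)&(w[:,2]<100);w=w[i];P.append(w)
    # wall top points: z 31..37
    k=w[(w[:,2]>50)]; print(c,"knob z>50",np.round(k.mean(0),1),k.min(0).round(),k.max(0).round(),len(k))
    t=w[(w[:,2]>29)&(w[:,2]<38.5)]
    for q in t: cv2.circle(H,(int((q[1]+180)/480*600),int((q[0]-420)/380*475)),1,((0,255,0) if c=="scene" else (0,0,255)),-1)
    t=w[(w[:,2]>40)&(w[:,2]<49)]
    for q in t: cv2.circle(H,(int((q[1]+180)/480*600),int((q[0]-420)/380*475)),1,((255,255,0) if c=="scene" else (255,0,255)),-1)
cv2.imwrite("pics/top.png",H)
E
```

```text
scene knob z>50 [486.4 209.8  67.5] [475. 201.  50.] [492. 218.  77.] 178
side knob z>50 [476.5 210.5  67.7] [471. 200.  50.] [489. 217.  78.] 178
```

View pics/top.png

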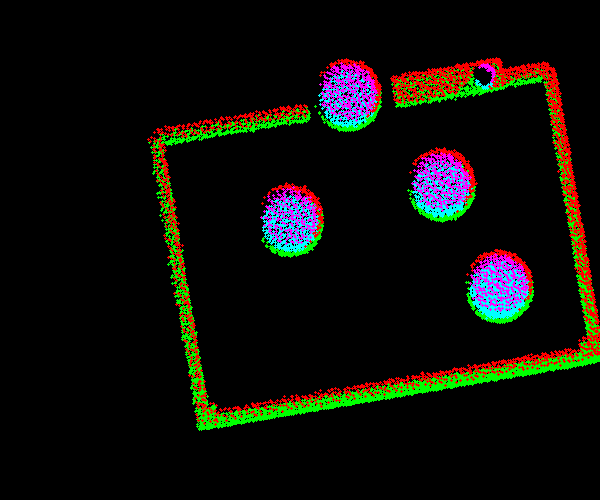

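```bash
cat >> h.py <<'E'
from scipy.optimize import least_squares
def toolshift(target,yawdeg,s=None):
    """shift cm in tool axes & twist deg to bring TCP to target with tool x at yawdeg, tool down"""
    from scipy.spatial.transform import Rotation as Rn
    s=s or readout.sense();q=np.array(s["ee_rot"]);R=Rn.from_quat(q[[1,2,3,0]]).as_matrix()
    cur=np.degrees(np.arctan2(R[1,0],R[0,0]))
    return (R.T@(np.array(target)-s["eef_pos"])/10).round(2),round(cur-yawdeg,2)
E
python3 - <<'E'
from h import *
P=[]
for c in("scene","side"):
    z=np.load(c+"0.npz");w=cloud(c,np.ones((400,640),bool),z["d"])
    P.append(w[(w[:,0]>430)&(w[:,0]<800)&(w[:,1]>-80)&(w[:,1]<310)])
Q=[]
for n,w in zip(("scene","side"),P):
    t=w[(w[:,2]>29)&(w[:,2]<38.5)][:,:2]
    def loc(p,t):
        c,s=np.cos(p[2]),np.sin(p[2]);d=t-p[:2];return np.c_[d@[c,s],d@[-s,c]]
    # wall centrelines: x=0, x=225+5, y=+-160 (gate, feet excluded by trimming)
    def res(p,t): 
        l=loc(p,t);return np.min(np.abs(np.c_[l[:,0],l[:,0]-p[3],l[:,1]-160,l[:,1]+160]),1)
    p=np.array([502,102.5,.175,230.]);
    for tol in(15,9,8):
        for _ in range(5):
            l=loc(p,t);k=(res(p,t)<tol)&~((l[:,1]>-36)&(l[:,1]<135)&(l[:,0]<60))
            p=least_squares(res,p,args=(t[k],),loss="soft_l1").x
    print(n,p.round(3),np.degrees(p[2]).round(2),k.sum());Q.append(p)
p=np.mean(Q,0);print("mean",p.round(3));np.save("frame.npy",p)
F=[];K=[]
for n,w in zip(("scene","side"),P):
    l=loc(p,w[:,:2]);
    # wall ends of left piece
    e=l[(w[:,2]>29)&(w[:,2]<37)&(abs(l[:,0])<6)&(l[:,1]<-25)&(l[:,1]>-60)];print(n,"right wall end y",e[:,1].max().round(1))
    m=(w[:,2]>20)&(abs(l[:,1])<45)&(l[:,0]<32)&(l[:,0]>-50)&(np.abs(l[:,1])<33)
    t=w[(w[:,2]>41)&(w[:,2]<50)]; lt=l[(w[:,2]>41)&(w[:,2]<50)]
    i=(lt[:,0]<35)&(abs(lt[:,1])<40); print(n,"foot top",lt[i].mean(0).round(1),lt[i].min(0).round(1),lt[i].max(0).round(1),t[i][:,2].max())
    i=w[:,2]>50; print("knob",l[i].min(0).round(1),l[i].max(0).round(1))
    j=(lt[:,0]>35)&(w[(w[:,2]>41)&(w[:,2]<50)][:,2]<50); 
    for f in cv2.kmeans(lt[j].astype(np.float32),3,None,(3,50,.1),5,cv2.KMEANS_PP_CENTERS)[2]:print("other",f.round())
s=readout.sense()
ex=np.array([np.cos(p[2]),np.sin(p[2])]);ey=np.array([-ex[1],ex[0]])
for x,y,z in((-70,0,200),):print(toolshift([*(p[:2]+x*ex+y*ey),z],np.degrees(p[2])))
E
```

```text
scene [5.07225e+02 1.03029e+02 1.69000e-01 2.28882e+02] 9.68 5049
side [4.99500e+02 1.03173e+02 1.69000e-01 2.28990e+02] 9.69 1949
mean [5.03363e+02 1.03101e+02 1.69000e-01 2.28936e+02]
scene right wall end y -26.8
scene foot top [-3.6 -3.2] [-28.5 -25.9] [15.8 18.4] 45.800893596886795
knob [-11.2  99.7] [  6.4 116.1]
other [ 87. -65.]
other [167.  90.]
other [80. 58.]
side right wall end y -38.0
side foot top [-11.3  -1.6] [-31.6 -24.5] [10.7 18.6] 46.9328414466164
knob [-14.2  99.1] [  3.2 116.2]
other [72. 60.]
other [ 79. -64.]
other [160.  92.]
(array([ 43.42, -43.26,   3.13]), np.float64(14.2))
```

step_arm(
  plan="43.4 -43.3 3 0 25;43.4 -43.3 3 0 25;43.4 -43.3 3 0 25;43.4 -43.3 3 0 25;43.4 -43.3 3 0 25;43.4 -43.3 3 0 25;43.4 -43.3 3 7 25;43.4 -43.3 3 14.2 25;43.4 -43.3 3 14.2 25;43.4 -43.3 3 14.2 25",
)

```text
time_s: 1.4
eef_pos: [388.2, -27.3, 207.8]
ee_rot: [0.0, 0.996, 0.084, 0.0]
force: [1.1, -0.4, 0.2]
grip_width: 0.249
```

```bash
python3 - <<'E'
from h import *
p=np.load("frame.npy");ex=np.array([np.cos(p[2]),np.sin(p[2])]);ey=np.array([-ex[1],ex[0]])
print(readout.sense()["eef_pos"],readout.sense()["time_s"],toolshift([*(p[:2]-70*ex),200],np.degrees(p[2])))
E
```

```text
[388.16167372 -27.30464327 207.83364313] 1.4 (array([  6.53, -10.93,   0.78]), np.float64(-0.09))
```

step_arm(
  plan="2.2 -3.6 0.3 0 25;4.4 -7.2 0.6 0 25;6.5 -10.9 0.8 0 25;6.5 -10.9 0.8 0 25;6.5 -10.9 0.8 0 25;6.5 -10.9 0.8 0 25",
)

```text
time_s: 2.0
eef_pos: [433.4, 88.5, 199.7]
ee_rot: [0.0, 0.996, 0.084, -0.0]
force: [0.0, -0.6, 0.2]
grip_width: 0.251
```

```bash
python3 - <<'E'
from h import *
p=np.load("frame.npy");ex=np.array([np.cos(p[2]),np.sin(p[2])]);ey=np.array([-ex[1],ex[0]])
i=cams.camera_info("wrist");pc,d=cams.capture("wrist");np.savez("w1.npz",p=pc,d=d)
cv2.imwrite("pics/w1.png",pc[:,:,::-1]);print(i["vfov"],readout.sense()["eef_pos"],readout.sense()["force"])
def loc(w): e=w[:,:2]-p[:2];return np.c_[e@ex,e@ey,w[:,2]]
for t in("foot_center","gate_knob"):
    for r in spotter.regions_of("wrist",t):
        w=loc(cloud("wrist",r["pixels"],d,i))
        print(t,round(r["conf"],2),np.round(r["extent"]),np.median(w,0).round(),w.min(0).round(),w.max(0).round(),pc[r["pixels"]].mean(0).round())
w=loc(cloud("wrist",np.ones((400,640),bool),d,i))
for a,b in((-120,-50),(50,120)):
    k=(w[:,2]>30)&(w[:,2]<38)&(abs(w[:,0])<25)&(w[:,1]>a)&(w[:,1]<b);print(a,np.percentile(w[k],[3,50,97],0).round(1),k.sum())
E
```

```text
65.70646984690485 [433.42927962  88.26543225 199.76850054] [ 0.23445882  0.55286191 -0.30979857]
foot_center 0.9 [215. 227.  48.  48.] [-119.  112.   35.] [-150.   90.   -1.] [-98. 157.  38.] [179. 175. 171.]
foot_center 0.85 [285. 255.  44.  45.] [-147.   18.   28.] [-191.    8.   -2.] [-60.  63. 215.] [ 83.  35. 103.]
foot_center 0.74 [156. 251.  40.  46.] [-151.  192.   34.] [-197.  174.   -1.] [-131.  224.   38.] [ 21. 114.  44.]
foot_center 0.66 [396. 260.  47.  51.] [-158.  -92.   35.] [-209. -118.   -1.] [-139.  -68.   38.] [ 24. 122.  49.]
foot_center 0.64 [321. 124.  54.  55.] [-7. -5. 43.] [-34. -31.  31.] [18. 20. 46.] [203. 169. 109.]
gate_knob 0.75 [236. 118.  96.  24.] [-4. 79. 36.] [-15.  32.   7.] [  7. 133.  77.] [181. 179. 181.]
-120 [[  -3.9 -117.6   31.2]
 [   0.8  -83.7   33.2]
 [   5.5  -52.    34.8]] 651
50 [[-13.7  51.9  34.6]
 [ -3.5  77.   36. ]
 [  6.6 110.5  37.5]] 1095
```

View pics/w1.png

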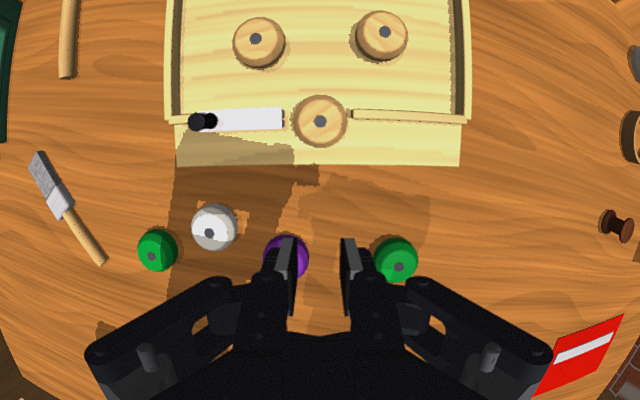

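The wrist view shows the stuck foot at (321,121), at about tray (-7,-4). The way ahead is clear, and the look-alikes are well behind the descent spot. I'll descend there.

step_arm(
  plan="0 0.3 4.5 0 25;0 0.3 9 0 25;0 0.3 13 0 25;0 0.3 16 0 25;0 0.3 17.5 0 25;0 0.3 18.4 0 25;0 0.3 18.4 0 25;0 0.3 18.4 0 25",
)

```text
time_s: 2.95
eef_pos: [434.6, 86.0, 16.4]
ee_rot: [0.0, 0.996, 0.084, 0.001]
force: [0.3, 0.3, 0.4]
grip_width: 0.248
```

```bash
cat > look.py <<'E'
from h import *
import sys
p=np.load("frame.npy");ex=np.array([np.cos(p[2]),np.sin(p[2])]);ey=np.array([-ex[1],ex[0]])
def loc(w): e=np.atleast_2d(w)[:,:2]-p[:2];return np.c_[e@ex,e@ey,np.atleast_2d(w)[:,2]]
s=readout.sense();print("tcp tray",loc(s["eef_pos"]).round(1),"F",np.round(s["force"],1),"t",s["time_s"])
for c in sys.argv[2:]:
    i=cams.camera_info(c);pc,d=cams.capture(c);cv2.imwrite(f"pics/{c}{sys.argv[1]}.png",pc[:,:,::-1])
    for t in("foot_center","gate_knob"):
        for r in spotter.regions_of(c,t):
            m=r["pixels"]&(d>0)
            if m.sum()<20: continue
            w=loc(cloud(c,m,d,i))
            if np.median(w,0)[0]<-60: continue
            top=w[w[:,2]>w[:,2].max()-6]
            print(c,t,round(r["conf"],2),np.round(r["extent"]),"med",np.median(w,0).round(),"top",top.mean(0).round(1),w.min(0).round(),w.max(0).round())
E
python3 look.py 2 side wrist
```

```text
tcp tray [[-70.7  -5.3  16.4]] F [0.3 0.3 0.4] t 2.95
side foot_center 0.62 [304. 208.  30.  28.] med [-17.  10.  39.] top [-61.6  40.   71.4] [-63. -23.   8.] [13. 41. 74.]
side gate_knob 0.56 [271. 231.  39.  40.] med [-13.  91.  36.] top [ -7.7 109.   75.3] [-17.  22.   7.] [ 30. 122.  78.]
wrist foot_center 0.64 [318. 129. 131. 130.] med [-7. -6. 43.] top [-7.  -5.3 43.3] [-39. -38.   6.] [23. 26. 46.]
wrist gate_knob 0.97 [127. 133. 222.  74.] med [-4. 77. 36.] top [ -3.5 104.1  75. ] [-21.  32.  -2.] [ 13. 228.  78.]
```

View pics/side2.png

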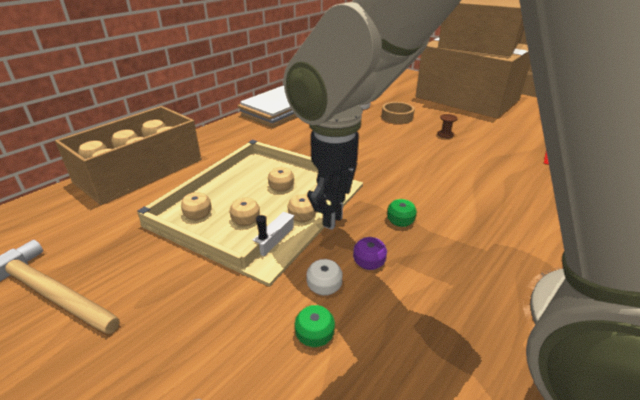

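The pads are down in front of the foot at (335,215), clear of everything. I'll push slowly.

step_arm(
  plan="0.9 -0.2 0 0 25;1.7 -0.2 0 0 25;2.3 -0.2 0 0 25;2.8 -0.2 0 0 25;3.3 -0.2 0 0 25;3.8 -0.2 0 0 25;4.3 -0.2 0 0 25;4.8 -0.2 0 0 25;5.3 -0.2 0 0 25;5.3 -0.2 0 0 25",
)

```text
time_s: 4.25
eef_pos: [486.6, 97.2, 15.7]
ee_rot: [0.0, 0.996, 0.084, 0.0]
force: [-0.7, 0.3, 0.0]
grip_width: 0.25
```

```bash
python3 look.py 3 wrist
```

```text
tcp tray [[-17.5  -3.   15.7]] F [-0.7  0.3  0. ] t 4.25
wrist foot_center 0.68 [320. 191. 129. 128.] med [23. -4. 43.] top [20.6 -4.1 43.3] [-20. -35.   6.] [46. 27. 46.]
```

step_arm(
  plan="0.5 0 0 0 25;1.0 0 0 0 25;1.5 0 0 0 25;2.0 0 0 0 25;2.5 0 0 0 25;2.9 0 0 0 25;3.2 0 0 0 25;3.5 0 0 0 25;3.5 0 0 0 25",
)

```text
time_s: 5.3
eef_pos: [520.8, 103.1, 15.6]
ee_rot: [0.0, 0.996, 0.084, 0.0]
force: [0.7, -0.5, 0.2]
grip_width: 0.252
```

```bash
python3 look.py 4 wrist
```

```text
tcp tray [[17.2 -2.9 15.6]] F [ 0.7 -0.5  0.2] t 5.3
wrist foot_center 0.58 [320. 190. 127. 127.] med [57. -4. 43.] top [55.1 -4.  43.2] [ 27. -33.   7.] [80. 26. 46.]
wrist gate_knob 0.95 [138. 312. 138.  74.] med [  1. 100.  41.] top [ 29.5  58.7 103.1] [-95.  34.  -1.] [ 30. 226. 104.]
```

The foot stands at about x=55, so its rear edge is about 23 mm behind the wall's inner face. Next I'll retreat, lift, close the fingers and go to the far side of the knob.

step_arm(
  plan="-1.5 0 0 0 25;-4 0 0 0 25;-7 0 0 0 25;-9 0 0 0 25;-9 0 -3 0 25;-9 0 -8 0 0;-9 0 -12 0 0;-8 -4 -12 0 0;-5 -8.5 -12 0 0;-3 -12.5 -12 0 0",
  grip_force=20,
)

```text
time_s: 6.45
eef_pos: [470.5, 222.8, 136.3]
ee_rot: [-0.0, 0.996, 0.084, 0.001]
force: [0.3, -0.7, -0.0]
grip_width: -0.002
```

```bash
python3 look.py 5 wrist scene; python3 -c "
from h import *
p=np.load('frame.npy');ex=np.array([np.cos(p[2]),np.sin(p[2])]);ey=np.array([-ex[1],ex[0]])
print(readout.sense()['grip_width'],toolshift([*(p[:2]-4*ex+146*ey),46],np.degrees(p[2])))"
```

```text
tcp tray [[-12.2 123.5 136.3]] F [ 0.3 -0.7 -0. ] t 6.45
wrist foot_center 0.74 [466. 128.  61.  65.] med [54.  4. 43.] top [53.4 -1.6 43.1] [ 27. -47.   6.] [82. 23. 46.]
wrist gate_knob 0.88 [374. 197. 102.  38.] med [-2. 82. 36.] top [ -2.8 106.7  75.4] [-15.  33.  33.] [  8. 120.  77.]
scene foot_center 0.8 [278. 264.  34.  35.] med [67.  2. 40.] top [57.3 -1.9 43.7] [ -2. -42.   7.] [82. 24. 47.]
-0.001368249001355298 (array([ 0.97, -2.47,  8.95]), np.float64(-0.04))
```

View pics/wrist5.png

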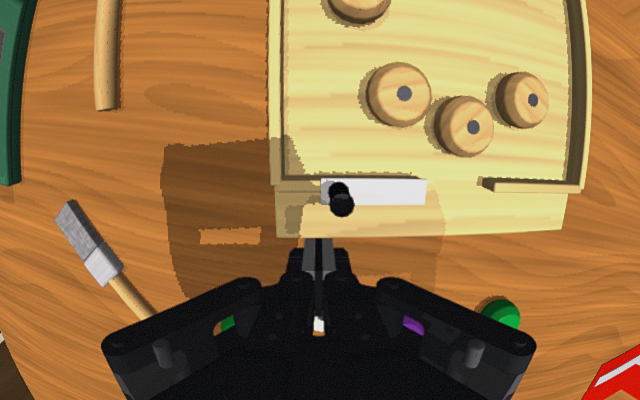

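The wrist view shows the freed foot upright inside the tray at (465,126), clear of the gate's path, with the knob at (340,198). I'll move past the knob and go down.

step_arm(
  plan="0.8 -2 0 0 0;0.9 -2.5 0 0 0;0.9 -2.5 3 0 0;0.9 -2.5 6.5 0 0;0.9 -2.5 8.9 0 0;0.9 -2.5 8.9 0 0;0.9 -2.5 8.9 0 0",
)

```text
time_s: 7.45
eef_pos: [474.9, 246.8, 47.5]
ee_rot: [0.0, 0.996, 0.084, 0.0]
force: [-0.4, 0.3, 0.6]
grip_width: -0.0
```

```bash
python3 look.py 6 scene
```

```text
tcp tray [[ -3.9 146.5  47.5]] F [-0.4  0.3  0.6] t 7.45
scene foot_center 0.7 [279. 265.  31.  38.] med [67.  2. 41.] top [57.6 -1.5 43.6] [ -6. -27.   7.] [83. 24. 46.]
scene gate_knob 0.6 [333. 240.  53.  27.] med [ 1. 96. 37.] top [  0.4 107.7  75.2] [-52.  35.   7.] [  9. 121.  77.]
```

View pics/scene6.png

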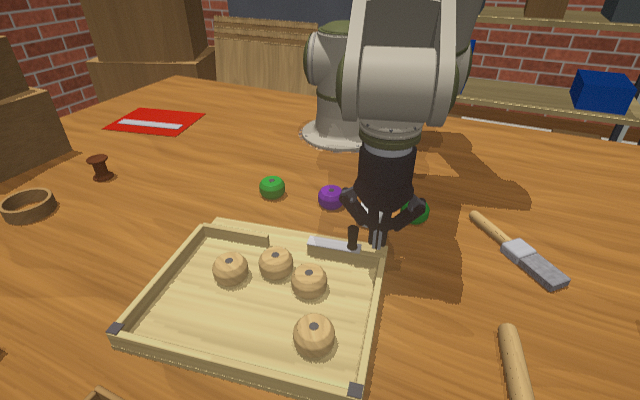

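The fingers sit beside the knob at (378,240), on its +y side. Pushing the gate shut now.

step_arm(
  plan="0 1 0 0 0;0 2 0 0 0;0 3 0 0 0;0 4 0 0 0;0 5 0 0 0;0 6 0 0 0;0 7 0 0 0;0 8 0 0 0;0 8.4 0 0 0;0 8.4 0 0 0",
)

```text
time_s: 8.6
eef_pos: [488.6, 163.9, 46.5]
ee_rot: [0.0, 0.996, 0.084, -0.0]
force: [-0.7, 0.2, -0.7]
grip_width: 0.0
```

```bash
python3 look.py 7 wrist
```

```text
tcp tray [[-4.3 62.5 46.5]] F [-0.7  0.2 -0.7] t 8.6
wrist foot_center 0.74 [438. 142.  99. 104.] med [55.  3. 43.] top [53.8 -1.9 43.3] [ 22. -27.   7.] [81. 23. 47.]
wrist gate_knob 0.59 [409. 254. 150.  60.] med [ 1. 16. 36.] top [ 8.  45.5 90.7] [-38. -55.   6.] [ 8. 53. 94.]
```

step_arm(
  plan="0 0.3 0 0 0;0 0.6 0 0 0;0 0.8 0 0 0;0 0.8 0 0 0",
)

```text
time_s: 9.15
eef_pos: [490.0, 156.5, 46.6]
ee_rot: [0.0, 0.996, 0.084, -0.0]
force: [0.1, 0.6, -0.2]
grip_width: 0.004
```

step_arm(
  plan="0 0.15 0 0 0;0 0.3 0 0 0;0 0.3 0 0 0",
)

```text
time_s: 9.45
eef_pos: [490.5, 153.6, 46.6]
ee_rot: [0.0, 0.996, 0.084, -0.0]
force: [0.2, 0.9, -0.5]
grip_width: 0.001
```

```bash
python3 look.py 8 wrist
```

```text
tcp tray [[-4.2 51.9 46.6]] F [ 0.2  0.9 -0.5] t 9.45
wrist foot_center 0.59 [408. 254. 150.  61.] med [ 1.  6. 36.] top [ 8.1 30.4 92.8] [-38. -64.   6.] [ 9. 43. 96.]
wrist gate_knob 0.94 [410. 253. 149.  63.] med [ 1.  6. 36.] top [ 6.9 33.2 90.7] [-36. -64.   6.] [ 9. 42. 94.]
```

step_arm(
  plan="0 0.1 0 0 0;0 0.2 0 0 0;0 0.2 0 0 0",
)

```text
time_s: 9.9
eef_pos: [490.8, 152.3, 46.7]
ee_rot: [-0.001, 0.996, 0.084, 0.0]
force: [-0.4, 6.1, 0.0]
grip_width: -0.003
```

step_arm(
  plan="0 0.1 0 0 0;0 0.2 0 0 0;0 0.2 0 0 0",
)

```text
time_s: 10.2
eef_pos: [490.8, 151.8, 46.7]
ee_rot: [-0.002, 0.996, 0.084, 0.0]
force: [-2.4, 15.9, 0.3]
grip_width: -0.006
```

The gate has hit its stop: the force rose to 16 N with almost no further motion. I'll back off and look.

step_arm(
  plan="0 -0.6 0 0 0;0 -2 0 0 0;0 -4 0 0 0;0 -4 -4 0 0;0 -4 -9 0 0;0 -4 -13 0 0;-4 -6 -14 0 0;-8 -8 -14 0 0;-9 -9 -14 0 0;-9 -9 -14 0 0",
)

```text
time_s: 11.2
eef_pos: [386.3, 224.4, 187.1]
ee_rot: [0.0, 0.996, 0.085, 0.0]
force: [0.8, -0.2, 0.5]
grip_width: -0.001
```

```bash
python3 look.py 9 wrist scene
```

```text
tcp tray [[-95.  139.3 187.1]] F [ 0.8 -0.2  0.5] t 11.2
wrist foot_center 0.59 [459.  48.  50.  52.] med [50.  3. 42.] top [52.3 -2.1 43.2] [ 26. -43.   6.] [90. 24. 46.]
wrist gate_knob 0.74 [452.  99.  87.  28.] med [-5. 10. 36.] top [-3.8 28.3 75.2] [-15. -61.   6.] [14. 42. 77.]
scene foot_center 0.98 [276. 266.  32.  35.] med [67.  2. 41.] top [57.6 -2.  43.6] [  1. -39.   7.] [82. 24. 46.]
scene gate_knob 0.62 [288. 234.  56.  30.] med [-3.  6. 36.] top [-1.1 29.  75.5] [-107.  -62.   -2.] [10. 43. 77.]
```

View pics/wrist9.png

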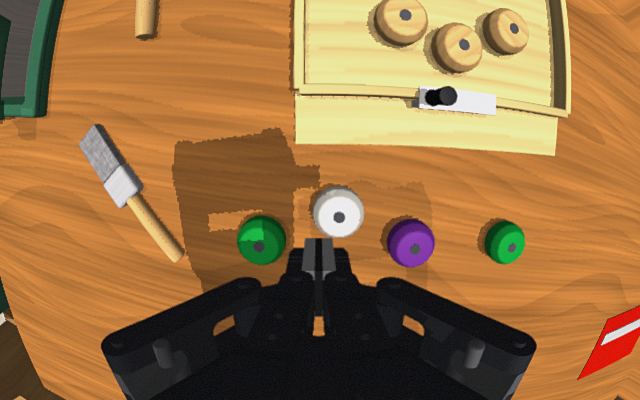

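View pics/scene9.png

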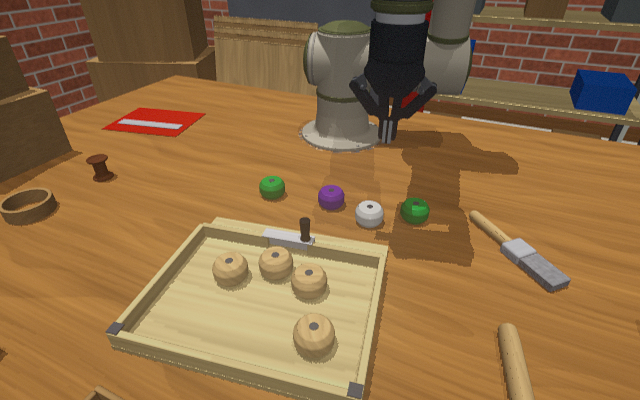

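The gate covers the opening in both views: at (452,100) in the wrist view and (289,238) in the scene view. The knob is at tray y ≈ 28–29 mm, which matches shut within the calibration error. The foot stands upright inside, and the robot touches nothing.

```bash
python3 -c "
from rig import workorder;print(workorder.finish_job())"
```

```text
the job is handed in; nothing more can be done
None
```

The stuck foot is wholly inside the tray and the gate is shut; I handed the job in at about 11 s of the 40 s allowed.

- **Foot:** I pushed it straight back with the two slightly opened fingers, without lifting or tipping it. It stands upright about 52–57 mm behind the middle of the opening, so its rear edge is about 20 mm or more behind the wall. The other feet and the look-alikes were not touched.
- **Gate:** I then pushed it by the knob with the closed fingers until it met its stop, where the force rose to about 16 N with almost no further movement. In the last check the knob is at y ≈ 28–29 mm, against 30 mm for fully shut, which is within the calibration error. Both pictures show the opening covered.
- **Disagreements:** The two fixed cameras differed by about 8 mm in the tray's position along world x. I used their average, and the wrist camera's view of the wall agreed with it to about 1 mm. The networks sometimes took the gate or the look-alikes for a foot, and I ruled these out by position and in the pictures.

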